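Clean the router that failed

TASK

One of the two grey test stands has a red marker in front of it. Take that stand's router, and set it gently down in the middle of the blue cleaning stand, leaning on the back rest with its ports and antennas up, and let go of it; then press the red cap of the cleaner can behind it right down and let it spring back up. Do not spray before the router is in place, and leave the green-marked router and the other things on the bench where they are.

Things in the scene. Friction and masses are not known exactly. Their poses are not given: they have to be found in the camera images.
- router_a: Loose black router in bay_a, 170 wide, 120 high as it stands, 30 mm thick, 0.25 to 0.5 kg, on its front edge, leaning 25 deg (top to the robot). Origin: middle of its lower edge face. Own z: up the slant (port edge with 4 yellow ports at z = 120 mm), y along the width, x square to its broad faces (at x = -15 and +15 mm). Antennas 12 mm wide rise 60 mm from the port edge at y = -75 and +75 mm.
- router_b: Loose black router in bay_b, the same as router_a in look, size, axes and origin. Either is best gripped across its 30 mm thickness in the middle of its port edge, with the tool coming down along the slant: the stand leaves both faces free above z = 62 mm.
- bay_a: Grey fixed test stand, 130 mm wide, holding router_a. Origin at table level; x to its open side (away from the robot), y along its width, z up. Its back rest on the robot's side leans 25 deg, top to the robot, and reaches 62 mm up the slant. A ledge square to it, 40 mm deep, ends in a lip 12 mm high: a router has 10 mm of play. A seated router's origin is 40 mm straight above the stand's origin.
- bay_b: Grey fixed test stand holding router_b, the same as bay_a in shape, size, axes and origin.
- wash: Blue and steel fixed cleaning stand, empty at the start, the same as bay_a in shape, size, axes and origin: a router stands in it leaning 25 deg on its back rest, its origin 40 mm straight above the stand's origin.
- tag_red: Red marker plate, 64 mm wide and about 47 mm high on a white foot 40 x 70 mm, fixed to the table 100 mm in front (on the far, +x side) of one of the two grey stands: the router of that stand failed its test and is to be cleaned. Origin: centre of its underside.
- tag_green: Green marker plate of the same size, fixed in front of the other grey stand: its router passed and stays. Origin: centre of its underside.
- can: White and blue spray can of contact cleaner, 66 mm in diameter, body 178 mm high, on a 72 mm foot, fixed to the table 100 mm beyond the cleaning stand (along the stand's +x), nozzle towards it. Origin: centre of its underside; z up.
- cap_top (a point): Middle of the flat top of the can's red sprung cap (32 mm in diameter), 205 mm above the table when up.
- cap (a joint): Travel of the cap in m: 0 up, 0.008 right down. The spring pushes back with 2.7 N at the start and 9.9 N right down; it comes up by itself.
- screwdriver: Loose screwdriver lying flat on the table between the stands; bystander. Origin: on its underside.
- brush: Loose cleaning brush lying flat on the table between the stands; bystander. Origin: on its underside.
- mug: Loose blue mug, 76 mm across, 85 mm high; bystander. Origin: centre of its underside.
- adapter: Loose black power adapter, 85 x 50 x 34 mm; bystander. Origin: centre of its underside.
- switchbox: Loose grey network switch, 100 x 150 x 28 mm, yellow ports; bystander. Origin: centre of its underside.
- jar: Loose glass jar, 60 mm across, 80 mm high; bystander. Origin: centre of its underside.
There are look-alikes about, which are no part of the job. Of the things that look like the can, take the one that is farthest to the robot's left at the start.

How it is judged:
On the way, in this order (a step that is already met when the one before it is completed fails the run):
1. the red-marked router stands in the cleaning stand, released (((horizontal distance between tag_red and bay_a below 0.13 m and (x of router_a in the frame of wash between -0.012 and 0.014 m and y of router_a in the frame of wash between -0.025 and 0.025 m and z of router_a in the frame of wash between 0.03 and 0.05 m and angle between router_a's own z axis and vertical between 0.3 and 0.57 rad and angle between the y axis of router_a and the y axis of wash, either way round below 0.15 rad) and contact force between the fingers and router_a below 0.1 N and linear speed of router_a below 0.02 m/s) or (horizontal distance between tag_red and bay_b below 0.13 m and (x of router_b in the frame of wash between -0.012 and 0.014 m and y of router_b in the frame of wash between -0.025 and 0.025 m and z of router_b in the frame of wash between 0.03 and 0.05 m and angle between router_b's own z axis and vertical between 0.3 and 0.57 rad and angle between the y axis of router_b and the y axis of wash, either way round below 0.15 rad) and contact force between the fingers and router_b below 0.1 N and linear speed of router_b below 0.02 m/s))), for 0.2 s.
2. the cap is pressed right down (value of joint cap above 0.006 m), for 0.05 s.
At the end, for the whole second after the job is handed in: The red-marked router rests released in the cleaning stand: within 25 mm of its middle sideways, on the ledge (10 mm), leaning 17 to 33 degrees, within 0.15 rad of its direction. The cap is up again (under 1.5 mm). The green-marked router still sits in its own stand (((horizontal distance between tag_red and bay_a below 0.13 m and (x of router_a in the frame of wash between -0.012 and 0.014 m and y of router_a in the frame of wash between -0.025 and 0.025 m and z of router_a in the frame of wash between 0.03 and 0.05 m and angle between router_a's own z axis and vertical between 0.3 and 0.57 rad and angle between the y axis of router_a and the y axis of wash, either way round below 0.15 rad) and contact force between the fingers and router_a below 0.1 N and linear speed of router_a below 0.02 m/s) or (horizontal distance between tag_red and bay_b below 0.13 m and (x of router_b in the frame of wash between -0.012 and 0.014 m and y of router_b in the frame of wash between -0.025 and 0.025 m and z of router_b in the frame of wash between 0.03 and 0.05 m and angle between router_b's own z axis and vertical between 0.3 and 0.57 rad and angle between the y axis of router_b and the y axis of wash, either way round below 0.15 rad) and contact force between the fingers and router_b below 0.1 N and linear speed of router_b below 0.02 m/s)) and value of joint cap below 0.0015 m and ((horizontal distance between tag_red and bay_a below 0.13 m and (x of router_b in the frame of bay_b between -0.012 and 0.014 m and y of router_b in the frame of bay_b between -0.025 and 0.025 m and z of router_b in the frame of bay_b between 0.03 and 0.05 m and angle between router_b's own z axis and vertical between 0.3 and 0.57 rad and angle between the y axis of router_b and the y axis of bay_b, either way round below 0.15 rad)) or (horizontal distance between tag_red and bay_b below 0.13 m and (x of router_a in the frame of bay_a between -0.012 and 0.014 m and y of router_a in the frame of bay_a between -0.025 and 0.025 m and z of router_a in the frame of bay_a between 0.03 and 0.05 m and angle between router_a's own z axis and vertical between 0.3 and 0.57 rad and angle between the y axis of router_a and the y axis of bay_a, either way round below 0.15 rad)))); the robot touches nothing.
It fails at once if the cap is pressed before a router stands in the cleaning stand (value of joint cap above 0.003 m and not ((x of router_a in the frame of wash between -0.012 and 0.014 m and y of router_a in the frame of wash between -0.025 and 0.025 m and z of router_a in the frame of wash between 0.03 and 0.05 m and angle between router_a's own z axis and vertical between 0.3 and 0.57 rad and angle between the y axis of router_a and the y axis of wash, either way round below 0.15 rad) or (x of router_b in the frame of wash between -0.012 and 0.014 m and y of router_b in the frame of wash between -0.025 and 0.025 m and z of router_b in the frame of wash between 0.03 and 0.05 m and angle between router_b's own z axis and vertical between 0.3 and 0.57 rad and angle between the y axis of router_b and the y axis of wash, either way round below 0.15 rad))).
It fails at once if the green-marked router is moved by more than 20 mm ((not (horizontal distance between tag_red and bay_a below 0.13 m) and distance of router_a from where it was at the start of the episode above 0.02 m) or (not (horizontal distance between tag_red and bay_b below 0.13 m) and distance of router_b from where it was at the start of the episode above 0.02 m)).
It fails at once if a router comes down onto the cleaning stand at over 0.3 m/s (dropped or slammed) ((horizontal distance between router_a and wash below 0.06 m and z of router_a in the frame of wash below 0.08 m and linear speed of router_a above 0.3 m/s) or (horizontal distance between router_b and wash below 0.06 m and z of router_b in the frame of wash below 0.08 m and linear speed of router_b above 0.3 m/s)).
It fails at once if a held router is pushed into the cleaning stand with over 60 N ((contact force between the fingers and router_a above 1 N and contact force between router_a and wash above 60 N) or (contact force between the fingers and router_b above 1 N and contact force between router_b and wash above 60 N)).
It fails at once if another thing on the bench is moved by more than 30 mm (distance of screwdriver from where it was at the start of the episode above 0.03 m or distance of brush from where it was at the start of the episode above 0.03 m or distance of mug from where it was at the start of the episode above 0.03 m or distance of adapter from where it was at the start of the episode above 0.03 m or distance of switchbox from where it was at the start of the episode above 0.03 m or distance of jar from where it was at the start of the episode above 0.03 m).
It also fails if it takes over 58 s, if anything falls off the work surface, if the arm or the gripper's body presses on something with over 40 N, if the wrist force passes 120 N, or if a joint passes its speed limit or range.

ROBOT

A 6-joint arm with a two-finger parallel gripper is mounted at the origin on the work surface. World frame = base frame: x ahead of the robot, y to its left, z up, the work surface at z = 0. Lengths are in m, angles in rad, forces in N, time in s.
With the tool pointing down it reaches from about 0.35 to 0.775 m from the base axis. Payload 7.3 kg.
Tool frame: the origin (TCP) lies midway between the tips of the shut fingers; the grasp point (between the pads) lies 19 mm behind it; z points along the fingers, y is the line along which they close (so a half turn about z gives the same grasp; the last joint's range is limited). The gripper opens to 92 mm and grips with 3 to 60 N. Pads are 19 mm wide; open, the fingers measure 130 mm over their backs; the gripper's body (75 mm by 190 mm) begins 47 mm behind the grasp point.
Start: joints at [-1.271, 0.342, 1.524, -0, 1.275, -0.146], TCP at [0.226, -0.474, 0.201] pointing down, gripper open.
Joint ranges: [-2.53, 2.53], [-0.77, 2.02], [0.04, 2.7], [-1, 4.14], [0.28, 2.66], [-3.11, 3.11]. Speed limits (rad/s): [2.57, 2.57, 3.14, 3.14, 3.14, 3.14].

INTERFACE

Orientations are given as a unit quaternion [w, x, y, z].
In Python, from cell import manip, cams, cut_out, spot_point gives the robot as it stands.
- The arm moves only by the shell command python3 -m jog 'ROWS'. ROWS is text: rows parted by semicolons, each of 7 numbers parted by spaces: the turn, a rotation vector about the tool's x, y, z normalised to -1 to 1, where 1 is 360 degrees, then the shift along the tool's x, y, z normalised to -1 to 1, where 1 is 30 cm, then the opening, from 0 (shut) to 1 (fully open). A call has exactly 10 rows; each row is the pose to reach, as a shift and turn from the pose commanded when the call began, along the tool's axes at that moment, turning the shorter way round; what a row does not reach only later rows make up. A row lasts 1/12 s, in which the tool goes at most 41.7 mm and 7.16 degrees, less where a joint would pass 70% of its speed; a pose out of reach is approached as far as the arm can. A call with a number of a shift or a turn outside -1 to 1 is refused whole. A call with a gripper value outside its range is refused whole. The fingers move at their own pace and stop on an object; the grip force is fixed at half the most. Time passes only in rows, so rows that repeat a pose let the fingers close, or fill a call up. It gives the time, the measured TCP pose, the force, the opening and the grip force at its end, in the units of the state.
- manip.read_state(): the state, without advancing time (a new reading comes with each control period).
- cams.read_camera(name): name is "side" or "top"; returns a dict with "img" (480x640x3 uint8, blue, green, red), "intrinsics" (3x3 intrinsics, pixels), "origin" and "orientation" of the camera in the world. Camera axes: x right, y down, z forward; pixel columns grow to the right and rows downward; lengths in m; the calibration is good to about 2 mm. A picture is of the moment at which its call begins. There is no depth.
- manip.finish_job(): hands the job in; it is judged then, once.
Trained networks look in a picture, given as the dict that the camera call returned (one of the last four; its "shot" number tells which), for a name from the list of things; names that differ only in an ending like _2 or _b are one class to them, and where a whole thing is asked for, a point or a joint stands for the part that bears it (a point fixed in the world has none). Each returns a list of dicts, best first, with "score" (0 to 1); they miss things now and then, are a little off and sometimes report something else, mostly with a low value. They report only what shows in the picture. A call takes as long as a camera call. They do not tell look-alikes from the thing itself.
- cut_out(picture, thing): "mask" (480x640 bool, what is visible of it).
- spot_point(picture, thing): "location" ([x, y, z] in m, in world coordinates, good to about 4 mm: a listed point, or the origin of a listed thing).
The state is a dict: "clock": time; "joint_pos": joint angles; "dq": joint speeds; "effort": joint torques, N m; "tcp_pos": TCP position; "orientation": TCP orientation; "contact_force": force on the tool from outside, world axes, zero at the start; "torque": the same for the moment, N m; "gripper_width": finger opening in m; "finger_force": force on a finger pad.
Only numpy, scipy, OpenCV 4.12 (cv2) and the standard library are available. Lean on these libraries where they do the work, as an engineer would, in place of code of your own. Each camera call takes 0.05 s, during which the arm holds its last target. There are 200 camera calls.

## Working session

There is one attempt and no reset: what is moved stays moved. The work goes in short steps, Python scripts to look and compute and a shell command to move; the robot and the scene stay as the last step left them, time stands still between calls to the robot, and variables do not carry over. Pictures are saved under pics/ and viewed, at most 10 in all, crops included, and the job is handed in when it is done.

```bash
mkdir -p pics; ls
cat > h.py <<'E'
from cell import manip, cams, cut_out, spot_point
import numpy as np, cv2
from scipy.spatial.transform import Rotation as R
def rot(q): return R.from_quat([q[1],q[2],q[3],q[0]])
def proj(p,P):
    c=rot(p["orientation"]).inv().apply(np.array(P)-p["origin"]); u=np.array(p["intrinsics"])@c.T if c.ndim>1 else np.array(p["intrinsics"])@c
    return u[:2]/u[2]
def ray(p,u,v,z):
    d=rot(p["orientation"]).apply(np.linalg.inv(p["intrinsics"])@[u,v,1]); o=np.array(p["origin"])
    return o+d*(z-o[2])/d[2]
E
python3 - <<'E'
from h import *
P={n:cams.read_camera(n) for n in("side","top")}
for n in P: cv2.imwrite(f"pics/{n}0.png",P[n]["img"]); print(n,P[n]["origin"])
for t in "router_a bay_a wash tag_red tag_green can cap_top".split():
  for n in P:
    for r in spot_point(P[n],t)[:4]:
      if r["score"]>.2: print(t,n,np.round(r["location"],3),round(r["score"],2),np.round(proj(P[n],r["location"])))
E
```

```text
pics
side [ 0.19299861 -0.91534444  1.17824028]
top [0.2557283  0.0202098  1.48485632]
router_a side [ 0.517 -0.281  0.044] 0.96 [377. 360.]
router_a side [0.58  0.    0.041] 0.9 [363. 264.]
router_a top [ 0.584 -0.004  0.035] 0.97 [325. 211.]
router_a top [ 0.509 -0.274  0.04 ] 0.91 [409. 235.]
router_a top [0.384 0.518 0.   ] 0.59 [161. 270.]
bay_a side [ 0.585 -0.002  0.001] 0.96 [364. 274.]
bay_a side [ 0.51  -0.272  0.006] 0.82 [371. 366.]
bay_a side [ 0.618 -0.269  0.002] 0.24 [414. 355.]
bay_a top [ 0.515 -0.274 -0.003] 0.76 [406. 235.]
bay_a top [ 0.581 -0.002 -0.002] 0.62 [324. 214.]
wash side [0.475 0.288 0.002] 0.9 [297. 209.]
wash top [ 0.473  0.293 -0.002] 0.87 [233. 244.]
wash top [ 0.582 -0.     0.042] 0.61 [324. 210.]
tag_red side [ 0.676 -0.01  -0.001] 0.74 [397. 270.]
tag_red top [ 0.682 -0.018 -0.002] 0.74 [329. 184.]
tag_green side [ 0.616 -0.27  -0.003] 0.8 [413. 357.]
tag_green top [ 0.611 -0.265 -0.   ] 0.61 [403. 207.]
can side [ 0.573  0.28  -0.002] 0.86 [329. 206.]
can side [0.287 0.198 0.003] 0.73 [239. 243.]
can side [ 0.372 -0.016  0.002] 0.63 [287. 295.]
can side [ 0.695  0.157 -0.002] 0.35 [382. 226.]
can top [ 0.37  -0.01   0.003] 0.82 [326. 277.]
can top [0.571 0.28  0.   ] 0.71 [239. 215.]
can top [0.284 0.198 0.006] 0.63 [260. 303.]
cap_top side [0.281 0.199 0.208] 0.7 [229. 187.]
cap_top side [0.57  0.28  0.208] 0.53 [330. 149.]
cap_top top [ 0.372 -0.012  0.205] 0.66 [328. 271.]
cap_top top [0.573 0.277 0.202] 0.61 [228. 199.]
cap_top top [ 0.508 -0.277  0.041] 0.6 [410. 235.]
cap_top top [0.285 0.199 0.201] 0.51 [251. 301.]
```

View pics/side0.png

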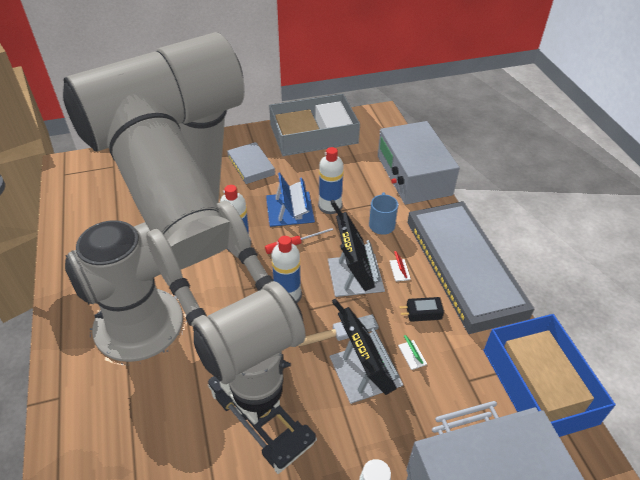

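View pics/top0.png

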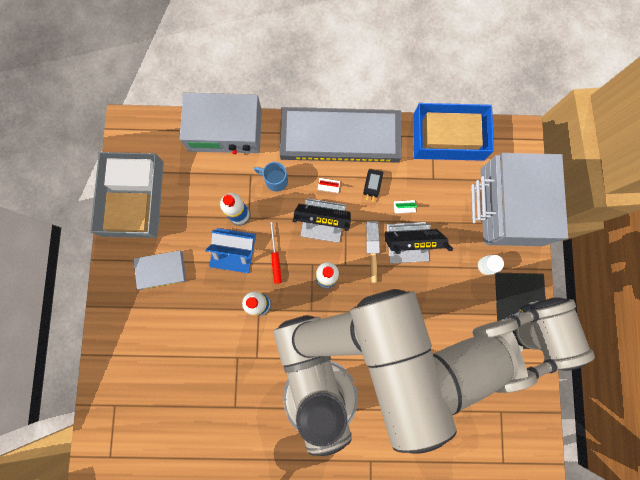

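The side view shows the red tag at (400,268), in front of the stand at (364,274). The green tag at (413,352) is in front of the stand at (371,366).

Three cans fit the description, at top-view pixels (233,205), (255,303) and (327,273). The one at (233,205), y≈0.28, is farthest left and sits beyond the blue stand. I'll confirm it in a crop and refine the yaws.

Run:
```python
from h import *
from scipy.optimize import minimize
P={n:cams.read_camera(n) for n in("side","top")}
def hull(P,pts):
    m=np.zeros((480,640),np.uint8); uv=np.array([proj(P,q) for q in pts]).astype(np.float32)
    return cv2.convexHull(uv)
def boxes():
    B=[[(x,y,z) for x in(-.015,.015) for y in(-.085,.085) for z in(0,.12)]]
    for s in(-.075,.075): B.append([(x,s+y,z) for x in(-.006,.006) for y in(-.006,.006) for z in(.12,.18)])
    return [np.array(b) for b in B]
def sil(p,x,y,yaw):
    S=4; m=np.zeros((480*2,640*2),np.uint8)
    T=R.from_euler('z',yaw)*R.from_euler('y',-25,degrees=True)
    for b in boxes():
        cv2.fillConvexPoly(m,np.round(hull(p,T.apply(b)+[x,y,.04])*2*16).astype(np.int32),255,shift=4)
    return m>0
for nm,x0 in (("red",(.582,-.002)),("green",(.512,-.274))):
    Ms=[]
    for n in P:
        for r in cut_out(P[n],"router_a"):
            m=r["mask"]; u=proj(P[n],[x0[0]-.03,x0[1],.1])
            ys,xs=np.nonzero(m)
            if r["score"]>.3 and np.hypot(xs.mean()-u[0],ys.mean()-u[1])<20:
                Ms.append((P[n],cv2.resize(m.astype(np.uint8),(1280,960),interpolation=0)>0,n)); break
    def cost(v,M=Ms):
        return -sum((lambda s:(s&m).sum()/(s|m).sum())(sil(p,v[0]/100+x0[0],v[1]/100+x0[1],v[2]/10)) for p,m,n in M)/len(M)
    for M in [Ms]+[[a] for a in Ms]:
        r=minimize(cost,[0,0,-1],args=(M,),method="Nelder-Mead",options=dict(initial_simplex=[[0,0,-1],[1,0,-1],[0,1,-1],[0,0,0.5]]))
        print(nm,[a[2] for a in M],round(x0[0]+r.x[0]/100,4),round(x0[1]+r.x[1]/100,4),round(np.degrees(r.x[2]/10),2),r.fun)
t=P["top"]["img"][180:320,195:355]; s=P["side"]["img"][140:310,220:420]
out=np.vstack([np.hstack([cv2.resize(t,(400,350),interpolation=2),cv2.resize(s,(400,350),interpolation=2)])])
cv2.imwrite("pics/crop1.png",out)
out=np.hstack([cv2.resize(P["top"]["img"][190:280,200:270],None,fx=6,fy=6,interpolation=2),cv2.resize(P["side"]["img"][165:235,260:320],None,fx=6,fy=7.7143,interpolation=2)[:540]])
cv2.imwrite("pics/crop2.png",out);print(out.shape)
print(P["top"]["intrinsics"],P["side"]["intrinsics"])
```

```text
red ['side', 'top'] 0.5819 0.0004 -7.41 -0.9011426715092703
red ['side'] 0.5831 0.0031 -7.14 -0.9225553714027422
red ['top'] 0.5795 -0.0009 -7.95 -0.9301631059039742
green ['side', 'top'] 0.5141 -0.2767 5.3 -0.8788747713311281
green ['side'] 0.5154 -0.2803 5.09 -0.9076686329828161
green ['top'] 0.5099 -0.2783 5.18 -0.8991452991452992
(540, 780, 3)
[[459.33789058   0.         323.45131986]
 [  0.         459.33789058 235.6527539 ]
 [  0.           0.           1.        ]] [[580.05243254   0.         325.19090893]
 [  0.         580.05243254 242.47391129]
 [  0.           0.           1.        ]]
```

View pics/crop1.png

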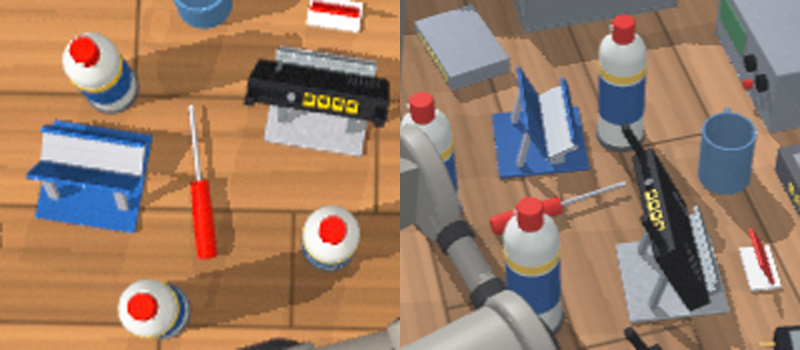

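View pics/crop2.png

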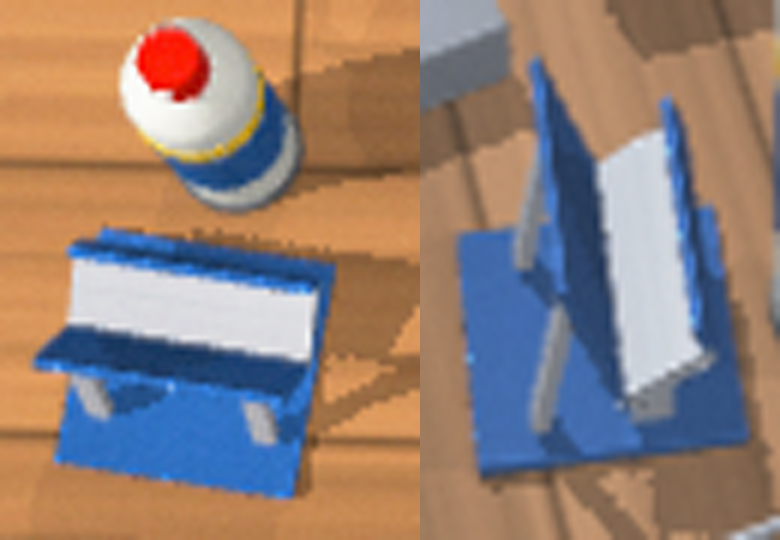

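The crops confirm it: the can at top (233,205) is directly beyond the blue stand and farthest left. The red-tagged router is the one at (322,218). Next I'll compute the wash pose from its base and rest corners, then the tool targets.

```bash
cat >> h.py <<'E'
def pose(xy,yaw,s=.12-.012,y=0):   # TCP pose gripping router at slant height s of TCP... tool z = -router z, tool y = +-router x
    T=R.from_euler('z',yaw,degrees=True)*R.from_euler('y',-25,degrees=True)
    return T
def rows(Tr,p,q=None):
    s=manip.read_state(); R0=rot(s["orientation"]); 
    d=R0.inv().apply(np.array(p)-s["tcp_pos"])/.3; w=(R0.inv()*Tr).as_rotvec()/(2*np.pi)
    return np.round(w,4),np.round(d,4)
def target(x,y,yaw,s,sgn):
    T=R.from_euler('z',yaw,degrees=True)*R.from_euler('y',-25,degrees=True)
    X,Y,Z=T.as_matrix().T
    tz=-Z; ty=sgn*X; tx=np.cross(ty,tz)
    return R.from_matrix(np.c_[tx,ty,tz]), np.array([x,y,.04])+s*Z
E
python3 - <<'E'
from h import *
p=cams.read_camera("top"); q=cams.read_camera("side")
def show(n,a,b):
    d=b-a; m=(a+b)/2; print(n,np.round(m,4),"len",round(np.hypot(*d[:2]),4),"yaw",round(np.degrees(np.arctan2(-d[0],d[1])),2))
show("base edge",ray(p,248.8,272.8,.004),ray(p,209.5,267,.004))
show("rest top",ray(p,246.3,256.7,.09),ray(p,205.8,250.8,.09))
# side: rest top corners crop (540,62)->(260+120/6, 165+62/7.714)
show("side base near/far",ray(q,260+60/6,165+475/7.714,.004),ray(q,260+40/6,165+235/7.714,.004))
for n,c in(("top",p),("side",q)):
    for t in("wash","cap_top"):
        for r in spot_point(c,t)[:3]: print(n,t,np.round(r["location"],4),r["score"])
s=manip.read_state(); print(s["tcp_pos"],rot(s["orientation"]).as_matrix().round(3))
for sg in(1,-1):
    print("cur->grasp",rows(*target(.582,0,-7.5,.11,sg)),rows(*target(.582,0,-7.5,.25,sg)))
E
```

```text
base edge [0.3881 0.3004 0.004 ] len 0.128 yaw -7.2
rest top [0.4295 0.2962 0.09  ] len 0.1249 yaw -7.11
side base near/far [0.3934 0.3009 0.004 ] len 0.1319 yaw -8.27
top wash [4.755e-01 2.905e-01 1.000e-04] 0.74
top cap_top [0.5731 0.2767 0.2024] 0.63
top cap_top [0.2881 0.1976 0.2022] 0.58
top cap_top [ 0.3712 -0.0126  0.2043] 0.49
side wash [0.4756 0.2878 0.0006] 0.95
side cap_top [ 0.3666 -0.0119  0.2032] 0.75
side cap_top [0.2796 0.2016 0.2037] 0.67
side cap_top [0.571  0.2783 0.207 ] 0.51
[ 0.22639867 -0.47370438  0.20104343] [[ 0.902  0.431  0.   ]
 [ 0.431 -0.902 -0.   ]
 [-0.     0.    -1.   ]]
cur->grasp (array([-0.0636,  0.0345, -0.1556]), array([ 1.6205, -0.9981,  0.2044])) (array([-0.0636,  0.0345, -0.1556]), array([ 1.4551, -1.1056, -0.2186]))
cur->grasp (array([0.0403, 0.0743, 0.3354]), array([ 1.6205, -0.9981,  0.2044])) (array([0.0403, 0.0743, 0.3354]), array([ 1.4551, -1.1056, -0.2186]))
```

```bash
python3 -m jog '0 0 0 0 0 -0.15 0.7; 0 0 0 0 0 -0.3 0.7; 0 0 0 0 0 -0.45 0.7; -0.03 0.017 -0.078 0.73 -0.55 -0.55 0.7; -0.03 0.017 -0.078 0.73 -0.55 -0.55 0.7; -0.03 0.017 -0.078 0.73 -0.55 -0.55 0.7; -0.03 0.017 -0.078 0.73 -0.55 -0.55 0.7; -0.03 0.017 -0.078 0.73 -0.55 -0.55 0.7; -0.03 0.017 -0.078 0.73 -0.55 -0.55 0.7; -0.03 0.017 -0.078 0.73 -0.55 -0.55 0.7' 
python3 -c "
from h import *
print(rows(*target(.582,0,-7.5,.27,1)),manip.read_state()['joint_pos'])"
```

```text
clock: 2.23
tcp_pos: [0.3533, -0.2275, 0.3672]
orientation: [0.08, 0.887, 0.449, 0.073]
contact_force: [0.0, 0.0, -0.3]
gripper_width: 0.0643
finger_force: 0.0
(array([-0.0331,  0.0166, -0.0778]), array([ 0.8634, -0.2256,  0.2843])) [-0.83751848 -0.08300345  1.59577851  0.09928635  1.43592393 -0.20883596]
```

```bash
python3 -m jog '-0.017 0.008 -0.039 0.43 -0.11 0.1 0.7; -0.033 0.0166 -0.078 0.863 -0.226 0.2 0.7; -0.033 0.0166 -0.078 0.863 -0.226 0.2 0.7; -0.033 0.0166 -0.078 0.863 -0.226 0.2 0.7; -0.033 0.0166 -0.078 0.863 -0.226 0.2 0.7; -0.033 0.0166 -0.078 0.863 -0.226 0.2 0.7; -0.033 0.0166 -0.078 0.863 -0.226 0.284 0.7; -0.033 0.0166 -0.078 0.863 -0.226 0.284 0.7; -0.033 0.0166 -0.078 0.863 -0.226 0.284 0.7; -0.033 0.0166 -0.078 0.863 -0.226 0.284 0.7' 
python3 -c "
from h import *
print(rows(*target(.582,0,-7.5,.20,1)),rows(*target(.582,0,-7.5,.095,1)),manip.read_state()['joint_pos'])
for n in('side','top'):
  p=cams.read_camera(n)
  for t in('router_a',):
    for r in spot_point(p,t)[:2]: print(np.round(r['location'],4),r['score'])
  cv2.imwrite(f'pics/{n}1.png',p['img'])
a=cv2.imread('pics/side1.png')[120:420,200:500]; b=cv2.imread('pics/top1.png')[120:320,220:420]
cv2.imwrite('pics/c1.png',np.hstack([cv2.resize(a,(400,400)),cv2.resize(b,(400,400))]))"
```

```text
clock: 3.07
tcp_pos: [0.4683, 0.0117, 0.2842]
orientation: [0.162, 0.734, 0.644, 0.142]
contact_force: [-0.8, -0.3, 0.5]
gripper_width: 0.0645
finger_force: 0.0
(array([-0.0004, -0.0001,  0.0002]), array([0.0105, 0.0019, 0.2319])) (array([-0.0004, -0.0001,  0.0002]), array([0.0103, 0.0028, 0.5819])) [-0.14300318 -0.08272892  1.8820094   0.00725004  0.90861801 -0.01676476]
[0.5792 0.0018 0.0381] 0.97
[ 0.5139 -0.2814  0.0395] 0.9
```

View pics/c1.png

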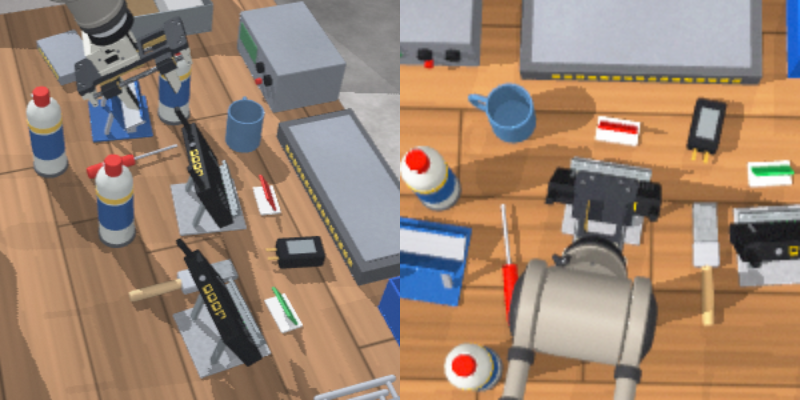

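The gripper hovers in line over the red-tagged router (top crop (605,200)), clear of the cans. I'll go down the slant.

```bash
python3 -m jog '0 0 0 0.01 0.003 0.1 0.7; 0 0 0 0.01 0.003 0.2 0.7; 0 0 0 0.01 0.003 0.27 0.7; 0 0 0 0.01 0.003 0.34 0.7; 0 0 0 0.01 0.003 0.4 0.7; 0 0 0 0.01 0.003 0.46 0.7; 0 0 0 0.01 0.003 0.52 0.7; 0 0 0 0.01 0.003 0.56 0.7; 0 0 0 0.01 0.003 0.582 0.7; 0 0 0 0.01 0.003 0.582 0.7'
```

```text
clock: 4.1
tcp_pos: [0.5421, 0.0045, 0.1247]
orientation: [0.161, 0.735, 0.644, 0.141]
contact_force: [-0.9, 0.1, -0.1]
gripper_width: 0.0644
finger_force: 0.0
```

```bash
python3 -m jog '0 0 0 0 0 0 0; 0 0 0 0 0 0 0; 0 0 0 0 0 0 0; 0 0 0 0 0 0 0; 0 0 0 0 0 0 0; 0 0 0 0 0 0 0; 0 0 0 0 0 0 0; 0 0 0 0 0 0 0; 0 0 0 0 0 0 0; 0 0 0 0 0 0 0'; python3 -c "
from h import *
T,p=target(.582,0,-7.5,.095,1);s=manip.read_state();print(p-s['tcp_pos'],rows(T,p))"
```

```text
clock: 4.93
tcp_pos: [0.5411, 0.0058, 0.1274]
orientation: [0.162, 0.734, 0.645, 0.142]
contact_force: [-22.8, 1.2, 32.2]
gripper_width: 0.0027
finger_force: 18.5
[ 0.00113371 -0.00055755 -0.00128395] (array([-0.0004, -0.0001,  0.0002]), array([-0.0014,  0.0018,  0.0056]))
```

```bash
python3 -c "
from h import *
for n in('side','top'):
  p=cams.read_camera(n)
  for r in spot_point(p,'router_a')[:3]: print(n,np.round(r['location'],4),r['score'])
  print(proj(p,manip.read_state()['tcp_pos']))
  cv2.imwrite(f'pics/{n}2.png',p['img'])
a=cv2.imread('pics/side2.png')[180:330,290:440]; b=cv2.imread('pics/top2.png')[160:260,270:370]
cv2.imwrite('pics/c2.png',np.hstack([cv2.resize(a,(400,400)),cv2.resize(b,(400,400))]))"
```

```text
side [ 0.5795 -0.      0.0386] 0.84
side [ 0.517  -0.2786  0.04  ] 0.55
side [0.6997 0.1572 0.0012] 0.48
[349.8422209  242.85348052]
top [ 0.5084 -0.2736  0.0437] 0.96
top [0.5829 0.0008 0.0394] 0.92
[322.2494901 217.1175965]
```

View pics/c2.png

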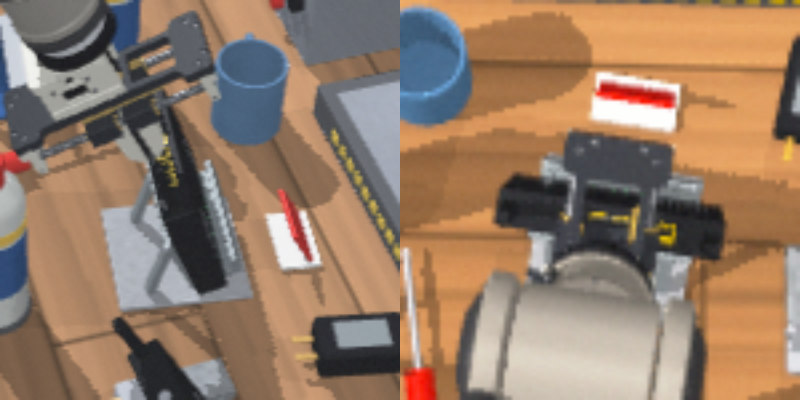

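```bash
python3 -c "
from h import *
a=cv2.imread('pics/side2.png')[195:295,320:386]; b=cv2.imread('pics/top2.png')[185:250,290:356]
A=cv2.resize(a,(396,600),interpolation=2);B=cv2.resize(b,(396,390),interpolation=2)
cv2.imwrite('pics/c3.png',np.hstack([A,np.vstack([B,np.zeros((210,396,3),np.uint8)])]))
s=manip.read_state();print(s['gripper_width'],s['finger_force'],s['contact_force'],s['torque'])"
```

```text
0.00036400361977934596 17.004006789356936 [-19.95151952   0.55172766  29.073248  ] [-0.13503014  1.22587456 -0.0959708 ]
```

View pics/c3.png

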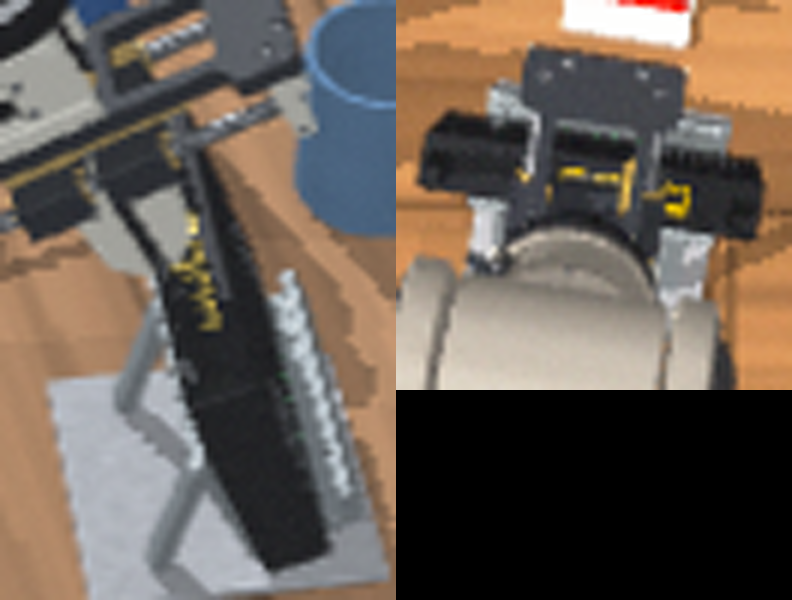

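The width reads shut, but the picture shows a finger on each side of the port edge (crop (165,265) and (225,290)). I'll lift slightly to find out whether it's held.

```bash
python3 -m jog '0 0 0 0 0 -0.01 0; 0 0 0 0 0 -0.02 0; 0 0 0 0 0 -0.03 0; 0 0 0 0 0 -0.04 0; 0 0 0 0 0 -0.05 0; 0 0 0 0 0 -0.06 0; 0 0 0 0 0 -0.06 0; 0 0 0 0 0 -0.06 0; 0 0 0 0 0 -0.06 0; 0 0 0 0 0 -0.06 0'; python3 -c "
from h import *
p=cams.read_camera('side')
q=cams.read_camera('top')
for c in(p,q):
  for r in spot_point(c,'router_a')[:3]: print(np.round(r['location'],4),r['score'])
cv2.imwrite('pics/side3.png',p['img'])
A=cv2.resize(p['img'][195:295,320:386],(396,600),interpolation=2)
B=cv2.resize(cv2.imread('pics/side1.png')[195:295,320:386],(396,600),interpolation=2)
cv2.imwrite('pics/c4.png',np.hstack([A,B]))"
```

```text
clock: 5.97
tcp_pos: [0.5346, 0.0064, 0.1416]
orientation: [0.161, 0.734, 0.644, 0.142]
contact_force: [-0.7, -0.1, 0.6]
gripper_width: 0.0003
finger_force: 0.0
[0.5828 0.0016 0.042 ] 0.94
[ 0.5159 -0.2811  0.0413] 0.6
[0.4517 0.1563 0.0014] 0.28
[ 0.5097 -0.2735  0.041 ] 0.77
[ 0.5827 -0.0021  0.0415] 0.64
[0.571  0.2778 0.2041] 0.37
```

View pics/c4.png

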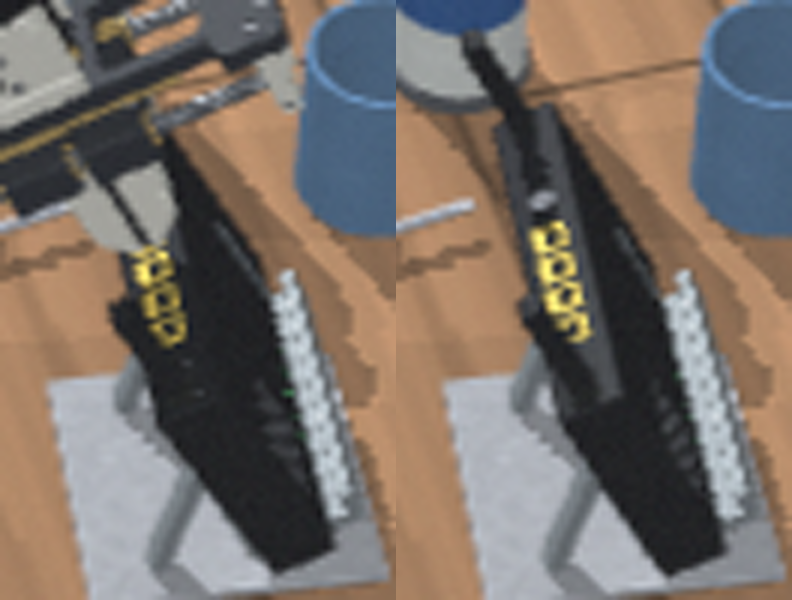

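```bash
python3 -c "
from h import *
p=cams.read_camera('side');q=cams.read_camera('top')
s=manip.read_state();print(s['tcp_pos'])
f=lambda u:np.round((u-[320,195])*6)
print('tcp crop',f(proj(p,s['tcp_pos'])))
for S in(.10,.12):
  for x in(-.015,.015):
    for y in(-.085,0,.085):
      T=R.from_euler('z',-7.5,degrees=True)*R.from_euler('y',-25,degrees=True)
      print(S,x,y,f(proj(p,T.apply([x,y,S])+[.582,0,.04])))
T=R.from_euler('z',-7.5,degrees=True)*R.from_euler('y',-25,degrees=True)
print('bottom -y corners',[f(proj(p,T.apply([x,-.085,0])+[.582,0,.04])) for x in(-.015,.015)])
"
```

```text
[0.53460912 0.00643067 0.14169528]
tcp crop [163. 267.]
0.1 -0.015 -0.085 [180. 453.]
0.1 -0.015 0 [142. 298.]
0.1 -0.015 0.085 [108. 154.]
0.1 0.015 -0.085 [249. 425.]
0.1 0.015 0 [209. 270.]
0.1 0.015 0.085 [171. 127.]
0.12 -0.015 -0.085 [161. 426.]
0.12 -0.015 0 [124. 270.]
0.12 -0.015 0.085 [ 90. 126.]
0.12 0.015 -0.085 [230. 397.]
0.12 0.015 0 [190. 242.]
0.12 0.015 0.085 [154.  99.]
bottom -y corners [array([269., 583.]), array([336., 557.])]
```

```bash
python3 -m jog '0 0 0 0 0 -0.07 0; 0 0 0 0 0 -0.14 0; 0 0 0 0 0 -0.21 0; 0 0 0 0 0 -0.28 0; 0 0 0 0 0 -0.28 0; 0 0 0 0 0 -0.28 0; 0 0 0 0 0 -0.28 0; 0 0 0 0 0 -0.28 0; 0 0 0 0 0 -0.28 0; 0 0 0 0 0 -0.28 0'
cat > shot.py <<'E'
from h import *
import sys
L=[]
s=manip.read_state(); M=rot(s['orientation']); t=np.array(s['tcp_pos']); w=s['gripper_width']
for n in('side','top'):
    p=cams.read_camera(n); u0=proj(p,t); o=(u0-[33,27]).astype(int)
    im=cv2.resize(p['img'][o[1]:o[1]+50,o[0]:o[0]+66],(396,300),interpolation=2)
    for q,c in(([0,w/2,0],(0,0,255)),([0,-w/2,0],(0,0,255)),([0,w/2,-.019],(0,255,0)),([0,-w/2,-.019],(0,255,0))):
        v=(proj(p,t+M.apply(q))-o+.5)*6; cv2.circle(im,tuple(int(a) for a in v),3,c,-1)
    L.append(im)
cv2.imwrite(f'pics/{sys.argv[1]}.png',np.hstack(L)); print(w,t)
for r in spot_point(p,'router_a')[:2]: print(np.round(r['location'],4),r['score'])
E
python3 shot.py shut
python3 -m jog '0 0 0 0 0 0 0.7; 0 0 0 0 0 0 0.7; 0 0 0 0 0 0 0.7; 0 0 0 0 0 0 0.7; 0 0 0 0 0 0 0.7; 0 0 0 0 0 0 0.7; 0 0 0 0 0 0 0.7; 0 0 0 0 0 0 0.7; 0 0 0 0 0 0 0.7; 0 0 0 0 0 0 0.7'
python3 shot.py open; python3 -c "
from h import *
cv2.imwrite('pics/c5.png',np.vstack([cv2.imread('pics/shut.png'),cv2.imread('pics/open.png')]))"
```

```text
clock: 7.1
tcp_pos: [0.4995, 0.011, 0.217]
orientation: [0.161, 0.734, 0.644, 0.141]
contact_force: [0.5, -0.6, -0.3]
gripper_width: -0.0
finger_force: 0.0
-1.5516187387483059e-06 [0.49945053 0.01096383 0.21699231]
[ 0.5869 -0.0027  0.0426] 0.93
[ 0.5096 -0.2722  0.0417] 0.87
clock: 8.08
tcp_pos: [0.4996, 0.011, 0.218]
orientation: [0.161, 0.734, 0.644, 0.142]
contact_force: [-0.2, -0.4, -0.6]
gripper_width: 0.062
finger_force: 0.0
0.061954776546939275 [0.49964416 0.01095492 0.21803085]
[ 0.5847 -0.0018  0.0422] 0.78
[ 0.5131 -0.2735  0.0425] 0.61
```

View pics/c5.png

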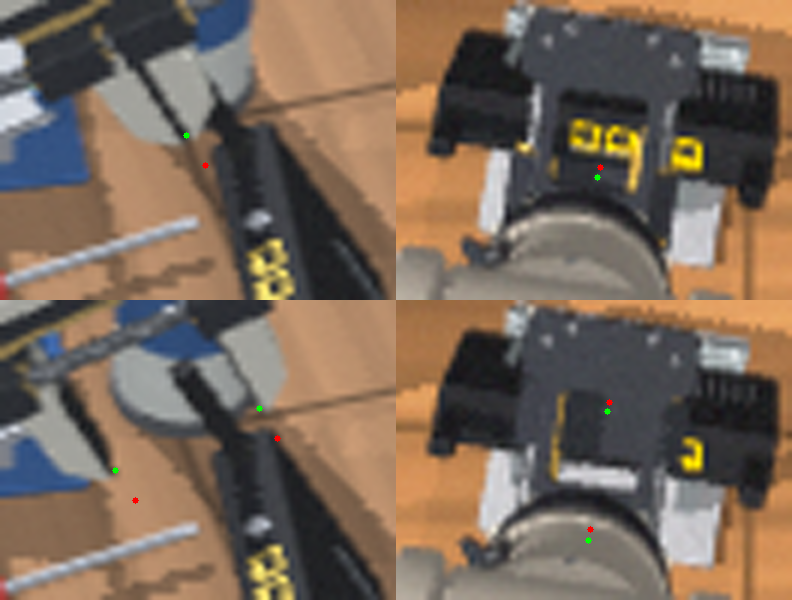

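Good find: the real fingertips sit at the green dots, about 17 mm behind the reported TCP, in both the shut and the open view. The first grasp therefore caught only about 8 mm of the edge. The router is still seated, so I'll regrasp deeper with the reported TCP at s≈0.066.

```bash
python3 -c "
from h import *
print(rows(*target(.582,0.0,-7.5,.066,1)))"
```

```text
(array([-0.0005, -0.0001,  0.0001]), array([-0.0008,  0.0015,  0.4349]))
```

```bash
python3 -m jog '0 0 0 0 0 0.08 0.7; 0 0 0 0 0 0.16 0.7; 0 0 0 0 0 0.22 0.7; 0 0 0 0 0 0.27 0.7; 0 0 0 0 0 0.31 0.7; 0 0 0 0 0 0.35 0.7; 0 0 0 0 0.001 0.39 0.7; 0 0 0 0 0.001 0.42 0.7; 0 0 0 0 0.001 0.435 0.7; 0 0 0 0 0.001 0.435 0.7'; python3 -c "
from h import *
print(manip.read_state()['contact_force'])"
```

```text
clock: 9.07
tcp_pos: [0.5541, 0.0039, 0.0988]
orientation: [0.161, 0.734, 0.644, 0.141]
contact_force: [0.5, -0.5, -0.2]
gripper_width: 0.0644
finger_force: 0.0
[ 0.49530407 -0.54185578 -0.21798502]
```

```bash
python3 -m jog '0 0 0 0 0 0 0; 0 0 0 0 0 0 0; 0 0 0 0 0 0 0; 0 0 0 0 0 0 0; 0 0 0 0 0 0 0; 0 0 0 0 0 0 0; 0 0 0 0 0 0 0; 0 0 0 0 0 0 0; 0 0 0 0 0 0 0; 0 0 0 0 0 0 0'
```

```text
clock: 9.9
tcp_pos: [0.5542, 0.0039, 0.0999]
orientation: [0.161, 0.734, 0.644, 0.142]
contact_force: [-4.1, 0.6, 5.0]
gripper_width: 0.0297
finger_force: 29.9
```

Held: 29.7 mm wide at 30 N. I'll lift along the slant.

```bash
python3 -m jog '0 0 0 0 0 -0.03 0; 0 0 0 0 0 -0.08 0; 0 0 0 0 0 -0.15 0; 0 0 0 0 0 -0.24 0; 0 0 0 0 0 -0.34 0; 0 0 0 0 0 -0.44 0; 0 0 0 0 0 -0.54 0; 0 0 0 0 0 -0.62 0; 0 0 0 0 0 -0.667 0; 0 0 0 0 0 -0.667 0'; python3 -c "
from h import *
print(rows(*target(.474,.290,-7.5,.267,1)))
p=cams.read_camera('side')
for r in spot_point(p,'router_a')[:2]: print(np.round(r['location'],4),r['score'])
print('expect',np.array(manip.read_state()['tcp_pos'])-(target(0,0,-7.5,.0655,1)[1]-[0,0,.04]))"
```

```text
clock: 10.73
tcp_pos: [0.4706, 0.0149, 0.2841]
orientation: [0.163, 0.734, 0.644, 0.143]
contact_force: [0.6, -0.3, -4.4]
gripper_width: 0.0297
finger_force: 29.9
(array([ 0.0002, -0.0001,  0.0002]), array([ 0.9113, -0.441 , -0.198 ]))
[ 0.5147 -0.28    0.0436] 0.61
[0.5002 0.0138 0.2253] 0.57
expect [0.49767121 0.0111902  0.2212313 ]
```

```bash
python3 -m jog '0 0 0 0.05 -0.024 -0.011 0; 0 0 0 0.14 -0.068 -0.03 0; 0 0 0 0.24 -0.116 -0.052 0; 0 0 0 0.35 -0.17 -0.076 0; 0 0 0 0.46 -0.223 -0.1 0; 0 0 0 0.57 -0.276 -0.124 0; 0 0 0 0.68 -0.329 -0.148 0; 0 0 0 0.79 -0.382 -0.172 0; 0 0 0 0.87 -0.421 -0.189 0; 0 0 0 0.911 -0.441 -0.198 0'
python3 -m jog '0 0 0 0 0 0 0; 0 0 0 0 0 0 0; 0 0 0 0 0 0 0; 0 0 0 0 0 0 0; 0 0 0 0 0 0 0; 0 0 0 0 0 0 0; 0 0 0 0 0 0 0; 0 0 0 0 0 0 0; 0 0 0 0 0 0 0; 0 0 0 0 0 0 0'
python3 -c "
from h import *
print(rows(*target(.474,.290,-7.5,.0655,1)))
g=np.array(manip.read_state()['tcp_pos'])-(target(0,0,-7.5,.0655,1)[1]-[0,0,.04]);print('expect',g)
L=[]
T=R.from_euler('z',-7.5,degrees=True)*R.from_euler('y',-25,degrees=True)
for n in('side','top'):
  p=cams.read_camera(n)
  for r in spot_point(p,'router_a')[:3]: print(n,np.round(r['location'],4),r['score'])
  for r in spot_point(p,'wash')[:2]: print(n,'wash',np.round(r['location'],4),r['score'])
  cv2.imwrite(f'pics/{n}6.png',p['img'])
  o=(proj(p,[.46,.29,.15])-[60,75]).astype(int); im=cv2.resize(p['img'][o[1]:o[1]+150,o[0]:o[0]+120],(400,500))
  for B,c in((g,(0,255,0)),(np.array([.474,.29,.04]),(0,0,255))):
    for q in((-.015,-.085,0),(-.015,.085,0),(.015,-.085,0),(.015,.085,0),(-.015,-.085,.12),(-.015,.085,.12)):
      v=(proj(p,B+T.apply(q))-o)*3.333; cv2.circle(im,tuple(int(a) for a in v),3,c,-1)
  L.append(im)
cv2.imwrite('pics/c6.png',np.hstack(L))"
```

```text
clock: 11.67
tcp_pos: [0.3606, 0.3075, 0.2771]
orientation: [0.16, 0.733, 0.646, 0.14]
contact_force: [0.3, -1.2, -4.9]
gripper_width: 0.0296
finger_force: 30.0
clock: 12.5
tcp_pos: [0.3626, 0.3044, 0.2798]
orientation: [0.161, 0.734, 0.644, 0.142]
contact_force: [0.6, -1.1, -4.6]
gripper_width: 0.0299
finger_force: 30.0
(array([-0.0005, -0.0001,  0.0001]), array([3.000e-04, 3.500e-03, 6.645e-01]))
expect [0.39001173 0.30080836 0.22047637]
side [0.3931 0.2996 0.219 ] 0.86
side [ 0.5156 -0.2805  0.0407] 0.84
side wash [0.4746 0.2902 0.0015] 0.87
top [ 0.5076 -0.2728  0.0427] 0.72
top [0.3909 0.2976 0.2193] 0.59
top wash [ 4.761e-01  2.910e-01 -2.000e-04] 0.84
```

Both views put the held router where expected ((0.392,0.299) against computed (0.390,0.301)), and the stand at (0.475,0.290). I'll descend, with a small +x bias to clear the rest.

```bash
python3 -m jog '0 0 0 0 0.01 0.05 0; 0 0 0 0 0.012 0.12 0; 0 0 0 0 0.012 0.2 0; 0 0 0 0 0.012 0.28 0; 0 0 0 0 0.012 0.35 0; 0 0 0 0 0.012 0.41 0; 0 0 0 0 0.012 0.46 0; 0 0 0 0 0.012 0.5 0; 0 0 0 0 0.012 0.52 0; 0 0 0 0 0.012 0.54 0'
python3 -m jog '0 0 0 0 0 0.015 0; 0 0 0 0 0 0.03 0; 0 0 0 0 0 0.045 0; 0 0 0 0 0 0.06 0; 0 0 0 0 0 0.075 0; 0 0 0 0 0 0.085 0; 0 0 0 0 0 0.095 0; 0 0 0 0 0 0.105 0; 0 0 0 0 0 0.11 0; 0 0 0 0 0 0.11 0'
python3 -c "
from h import *
print(rows(*target(.475,.290,-7.5,.0655,1)))"
```

```text
clock: 13.63
tcp_pos: [0.4335, 0.2952, 0.1338]
orientation: [0.161, 0.734, 0.644, 0.142]
contact_force: [0.1, 0.7, -4.4]
gripper_width: 0.0298
finger_force: 30.0
clock: 14.47
tcp_pos: [0.447, 0.2934, 0.104]
orientation: [0.161, 0.734, 0.644, 0.142]
contact_force: [-0.1, -0.8, -4.2]
gripper_width: 0.0299
finger_force: 30.0
(array([-0.0005, -0.0001,  0.0001]), array([ 0.001 , -0.0047,  0.0147]))
```

```bash
python3 -m jog '0 0 0 0 0 0.002 0; 0 0 0 0 0 0.004 0; 0 0 0 0 0 0.006 0; 0 0 0 0 0 0.008 0; 0 0 0 0 0 0.01 0; 0 0 0 0 0 0.012 0; 0 0 0 0 0 0.014 0; 0 0 0 0 0 0.015 0; 0 0 0 0 0 0.015 0; 0 0 0 0 0 0.015 0'
```

```text
clock: 15.3
tcp_pos: [0.4485, 0.2929, 0.1011]
orientation: [0.162, 0.734, 0.644, 0.142]
contact_force: [-6.8, -4.3, 6.2]
gripper_width: 0.0294
finger_force: 30.0
```

Contact with the ledge at about 10 N. I'll release and back out along the slant.

```bash
python3 -m jog '0 0 0 0 0 0 0.7; 0 0 0 0 0 0 0.7; 0 0 0 0 0 0 0.7; 0 0 0 0 0 0 0.7; 0 0 0 0 0 0 0.7; 0 0 0 0 0 0 0.7; 0 0 0 0 0 0 0.7; 0 0 0 0 0 0 0.7; 0 0 0 0 0 0 0.7; 0 0 0 0 0 0 0.7'
python3 -m jog '0 0 0 0 0 -0.05 0.7; 0 0 0 0 0 -0.12 0.7; 0 0 0 0 0 -0.2 0.7; 0 0 0 0 0 -0.3 0.7; 0 0 0 0 0 -0.4 0.7; 0 0 0 0 0 -0.5 0.7; 0 0 0 0 0 -0.6 0.7; 0 0 0 0 0 -0.7 0.7; 0 0 0 0 0 -0.75 0.7; 0 0 0 0 0 -0.75 0.7'
python3 - <<'E'
from h import *
L=[]
for n in('side','top'):
  p=cams.read_camera(n)
  for t in('router_a','cap_top'):
    for r in spot_point(p,t)[:4]:
      if r['location'][1]>.25: print(n,t,np.round(r['location'],4),r['score'])
  o=(proj(p,[.5,.28,.1])-[50,60]).astype(int); L.append(cv2.resize(p['img'][o[1]:o[1]+125,o[0]:o[0]+100],(400,500),interpolation=2))
cv2.imwrite('pics/c7.png',np.hstack(L))
s=manip.read_state(); Tr=R.from_matrix(np.c_[[0.99,-.13,0],[-.13,-.99,0],[0,0,-1]])
for z in(.3,.26): 
  for a in(0,30,60,90,-30):
    Tr=R.from_euler('z',a,degrees=True)*R.from_euler('x',180,degrees=True)
    print(a,rows(Tr,[.572,.278,z]))
print(s['tcp_pos'],s['joint_pos'])
E
```

```text
clock: 16.13
tcp_pos: [0.4488, 0.2933, 0.1002]
orientation: [0.161, 0.734, 0.644, 0.142]
contact_force: [-0.1, -1.1, 0.6]
gripper_width: 0.0641
finger_force: 0.0
clock: 16.97
tcp_pos: [0.3552, 0.3067, 0.3082]
orientation: [0.161, 0.734, 0.644, 0.145]
contact_force: [0.8, 0.2, 0.4]
gripper_width: 0.0646
finger_force: 0.0
side router_a [0.4772 0.2869 0.04  ] 0.97
side cap_top [0.57   0.2793 0.2109] 0.54
top router_a [0.4764 0.289  0.0399] 0.91
top cap_top [0.5703 0.2767 0.2044] 0.55
0 (array([ 0.0565, -0.0492,  0.2255]), array([0.0052, 0.6576, 0.3134]))
30 (array([ 0.0639, -0.0312,  0.1436]), array([0.0052, 0.6576, 0.3134]))
60 (array([ 0.0679, -0.0132,  0.0617]), array([0.0052, 0.6576, 0.3134]))
90 (array([ 0.0686,  0.0048, -0.0204]), array([0.0052, 0.6576, 0.3134]))
-30 (array([ 0.0452, -0.0671,  0.3071]), array([0.0052, 0.6576, 0.3134]))
0 (array([ 0.0565, -0.0492,  0.2255]), array([0.0055, 0.6018, 0.4345]))
30 (array([ 0.0639, -0.0312,  0.1436]), array([0.0055, 0.6018, 0.4345]))
60 (array([ 0.0679, -0.0132,  0.0617]), array([0.0055, 0.6018, 0.4345]))
90 (array([ 0.0686,  0.0048, -0.0204]), array([0.0055, 0.6018, 0.4345]))
-30 (array([ 0.0452, -0.0671,  0.3071]), array([0.0055, 0.6018, 0.4345]))
[0.35513185 0.30487982 0.30286737] [ 0.79196481  0.02957064  1.72135966 -0.37549002  1.14847559  1.03544405]
```

View pics/c7.png

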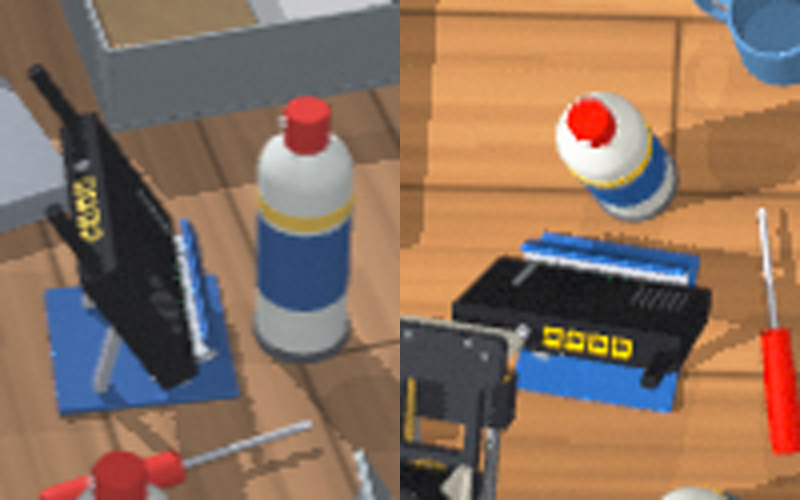

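The pictures show the router standing in the blue stand, ports and antennas up, seated at (0.477,0.288,0.040). Now to the cap at (0.571,0.278,0.205), fingers shut and tool upright.

```bash
python3 -m jog '0.01 0.0007 -0.003 0 0.05 0.03 0; 0.02 0.0014 -0.006 0 0.15 0.1 0; 0.035 0.0024 -0.0102 0.003 0.25 0.18 0; 0.05 0.0034 -0.0148 0.003 0.36 0.26 0; 0.06 0.0041 -0.0177 0.005 0.47 0.34 0; 0.0686 0.0048 -0.0204 0.0055 0.55 0.4 0; 0.0686 0.0048 -0.0204 0.0055 0.602 0.4345 0; 0.0686 0.0048 -0.0204 0.0055 0.602 0.4345 0; 0.0686 0.0048 -0.0204 0.0055 0.602 0.4345 0; 0.0686 0.0048 -0.0204 0.0055 0.602 0.4345 0'
python3 - <<'E'
from h import *
Tr=R.from_euler('z',90,degrees=True)*R.from_euler('x',180,degrees=True)
for n in('side','top'):
  p=cams.read_camera(n)
  for t in('router_a','cap_top'):
    for r in spot_point(p,t)[:4]:
      if r['location'][1]>.25: print(n,t,np.round(r['location'],4),r['score'])
print(rows(Tr,[.571,.278,.195]),manip.read_state()['gripper_width'])
E
```

```text
clock: 18.1
tcp_pos: [0.5714, 0.2788, 0.2613]
orientation: [-0.0, 0.707, 0.707, 0.001]
contact_force: [0.1, -0.5, -0.2]
gripper_width: 0.0029
finger_force: 0.0
side router_a [0.4717 0.2899 0.0414] 0.91
side router_a [ 0.5708  0.2788 -0.001 ] 0.28
side cap_top [0.5749 0.282  0.2094] 0.71
side cap_top [ 0.3854  0.5177 -0.001 ] 0.59
top router_a [0.4761 0.2862 0.0383] 0.6
top cap_top [3.810e-01 5.188e-01 3.000e-04] 0.44
(array([ 0.0005, -0.0004,  0.0003]), array([-0.0049, -0.0023,  0.2262])) 0.0001882931170186746
```

```bash
python3 -m jog '0 0 0 0 0 0.05 0; 0 0 0 0 0 0.1 0; 0 0 0 0 0 0.13 0; 0 0 0 0 0 0.15 0; 0 0 0 0 0 0.17 0; 0 0 0 0 0 0.19 0; 0 0 0 0 0 0.2 0; 0 0 0 0 0 0.21 0; 0 0 0 0 0 0.22 0; 0 0 0 0 0 0.22 0'
python3 -m jog '0 0 0 0 0 0.004 0; 0 0 0 0 0 0.008 0; 0 0 0 0 0 0.012 0; 0 0 0 0 0 0.016 0; 0 0 0 0 0 0.02 0; 0 0 0 0 0 0.024 0; 0 0 0 0 0 0.028 0; 0 0 0 0 0 0.03 0; 0 0 0 0 0 0.03 0; 0 0 0 0 0 0.03 0'
```

```text
clock: 19.23
tcp_pos: [0.5722, 0.2789, 0.1955]
orientation: [-0.0, 0.707, 0.707, 0.001]
contact_force: [-0.6, -0.0, 0.2]
gripper_width: 0.0007
finger_force: 0.0
clock: 20.07
tcp_pos: [0.5723, 0.2789, 0.1869]
orientation: [-0.0, 0.707, 0.707, 0.001]
contact_force: [1.3, -0.7, -0.2]
gripper_width: 0.0002
finger_force: 0.0
```

Still no contact at a reported 0.187, which agrees with the short tips. I'll continue in small steps.

```bash
python3 -m jog '0 0 0 0 0 0.003 0; 0 0 0 0 0 0.006 0; 0 0 0 0 0 0.009 0; 0 0 0 0 0 0.012 0; 0 0 0 0 0 0.015 0; 0 0 0 0 0 0.018 0; 0 0 0 0 0 0.021 0; 0 0 0 0 0 0.022 0; 0 0 0 0 0 0.022 0; 0 0 0 0 0 0.022 0'
```

```text
clock: 20.9
tcp_pos: [0.5723, 0.279, 0.1804]
orientation: [-0.0, 0.707, 0.707, 0.001]
contact_force: [0.4, 0.9, -1.2]
gripper_width: 0.0003
finger_force: 0.0
```

```bash
python3 -m jog '0 0 0 0 0 0.003 0; 0 0 0 0 0 0.006 0; 0 0 0 0 0 0.009 0; 0 0 0 0 0 0.012 0; 0 0 0 0 0 0.015 0; 0 0 0 0 0 0.018 0; 0 0 0 0 0 0.018 0; 0 0 0 0 0 0.018 0; 0 0 0 0 0 0.018 0; 0 0 0 0 0 0.018 0'
python3 shot.py press
```

```text
clock: 21.73
tcp_pos: [0.5725, 0.279, 0.1757]
orientation: [0.0, 0.707, 0.707, 0.002]
contact_force: [-1.6, -0.8, 6.2]
gripper_width: 0.0004
finger_force: 3.1
0.0003548292640656329 [0.57249864 0.27902981 0.17569633]
[ 0.5116 -0.276   0.0413] 0.7
```

Contact with the spring: 6.2 N, about 4 mm down. I'll press the remaining 4 mm with slight overtravel.

```bash
python3 -m jog '0 0 0 0 0 0.003 0; 0 0 0 0 0 0.006 0; 0 0 0 0 0 0.009 0; 0 0 0 0 0 0.012 0; 0 0 0 0 0 0.015 0; 0 0 0 0 0 0.017 0; 0 0 0 0 0 0.018 0; 0 0 0 0 0 0.018 0; 0 0 0 0 0 0.018 0; 0 0 0 0 0 0.018 0'
```

```text
clock: 22.72
tcp_pos: [0.5726, 0.2791, 0.1715]
orientation: [0.0, 0.707, 0.707, 0.002]
contact_force: [-3.5, -0.7, 12.0]
gripper_width: 0.0005
finger_force: 6.0
```

```bash
python3 -m jog '0 0 0 0 0 0.002 0; 0 0 0 0 0 0.004 0; 0 0 0 0 0 0.004 0; 0 0 0 0 0 0.004 0; 0 0 0 0 0 0.004 0; 0 0 0 0 0 0.004 0; 0 0 0 0 0 0.004 0; 0 0 0 0 0 0.004 0; 0 0 0 0 0 0.004 0; 0 0 0 0 0 0.004 0'
python3 -m jog '0 0 0 0 0 -0.02 0; 0 0 0 0 0 -0.05 0; 0 0 0 0 0 -0.1 0; 0 0 0 0 0 -0.17 0; 0 0 0 0 0 -0.25 0; 0 0 0 0 0 -0.33 0; 0 0 0 0 0 -0.4 0; 0 0 0 0 0 -0.4 0; 0 0 0 0 0 -0.4 0; 0 0 0 0 0 -0.4 0'
python3 - <<'E'
from h import *
for n in('side','top'):
  p=cams.read_camera(n)
  for t in('router_a','cap_top'):
    for r in spot_point(p,t)[:4]:
      if r['score']>.3: print(n,t,np.round(r['location'],4),round(r['score'],2))
E
```

```text
clock: 23.55
tcp_pos: [0.5727, 0.2791, 0.1715]
orientation: [0.001, 0.707, 0.707, 0.003]
contact_force: [-5.8, -2.1, 16.7]
gripper_width: 0.0005
finger_force: 8.6
clock: 24.38
tcp_pos: [0.5717, 0.2786, 0.287]
orientation: [-0.001, 0.707, 0.707, 0.0]
contact_force: [0.1, -0.3, -0.4]
gripper_width: 0.0007
finger_force: 0.0
side router_a [ 0.5162 -0.278   0.0423] 0.85
side router_a [0.4744 0.2897 0.0408] 0.76
side cap_top [ 0.3715 -0.0136  0.2076] 0.55
side cap_top [0.2839 0.2024 0.2065] 0.48
side cap_top [0.5714 0.2817 0.2113] 0.44
top router_a [ 0.5122 -0.2722  0.0402] 0.65
top router_a [0.4768 0.2855 0.0387] 0.54
top cap_top [ 0.5104 -0.2727  0.0407] 0.68
top cap_top [ 0.3762 -0.014   0.202 ] 0.54
```

The cap hit its stop (16.7 N with no further travel) and sprang back. Both routers are in place and the robot touches nothing, so I'm handing in.

```bash
python3 -c "
from h import *
print(manip.finish_job())"
```

```text
the job is handed in; nothing more can be done
None
```

The red-marked router is in the blue cleaning stand and released, the can's cap was pressed to its stop and sprang back up, and the job is handed in at about 24 s; my first grasp slipped off and briefly tipped that router in its own stand, the green-marked router still sits in its stand, I did not re-measure the other bench things, and no verdict was returned.

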